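# Free the battery tray's locking collar and slide it home

### The arm

A 6-joint arm with a two-finger parallel gripper is mounted at the origin on the work surface. World frame = base frame: x ahead of the robot, y to its left, z up, the work surface at z = 0. Lengths are in m, angles in rad, forces in N, time in s.
With the tool pointing down it reaches from about 0.3 to 0.875 m from the base axis. Payload 6.4 kg.
Tool frame: the origin (TCP) lies on the centre line of the jaws, within the pads' length; the fingertips stand 25 mm ahead of it and the grasp point (between the pads) lies 6 mm ahead of it; z points along the fingers, x is the direction in which the jaws open and shut, and the axes are right-handed (so a half turn about z gives the same grasp; the last joint's range is limited). The gripper opens to 85 mm and grips with 20 to 120 N. Pads are 22 mm wide; open, the fingers measure 114 mm over their backs; the gripper's body (76 mm by 85 mm) begins 54 mm behind the grasp point. The pads swing forward as they close: fully open they stand 13 mm farther back than shut.
Start: joints at [-1.396, 0.181, 1.607, -0, 1.354, -0.206], TCP at [0.214, -0.534, 0.256] pointing down, gripper open.
Joint ranges: [-2.99, 2.99], [-0.89, 2.07], [0.3, 2.58], [-1.14, 4.28], [0, 2.63], [-3.12, 3.12]. Speed limits (rad/s): [2.57, 2.57, 3.01, 3.14, 3.14, 3.14].

### API

Orientations are given as a rotation vector (axis times angle).
In Python, from plant import bot, viewer gives the robot as it stands. Calls block until the motion is done:
- bot.move_ptp(position, orientation): joint-space move of the TCP to a pose.
- bot.line_to(position, ori=None, max_speed=0.15): straight line of the TCP; ori=None keeps the orientation; max_speed is the mean speed in m/s.
- bot.set_joints(angles): joint-space move.
- bot.gripper_to(opening): finger opening in m; the grip force is fixed at half the most; returns when the fingers have stopped.
- bot.hold(seconds).
- bot.inverse_kinematics(position, orientation): joint angles nearest the present ones, or None.
- bot.state(): the state.
- viewer.grab_frame(name): name is "side" or "top" or "wrist"; returns the picture (480x640x3 uint8, blue, green, red); there is no depth.
- viewer.camera_info(name): a dict with "fx", "fy", "cx", "cy" (pixels), "world_to_cam" (4x4, takes a point from world to camera coordinates); the wrist camera has in their place "tool_from_camera" (4x4, takes a point from camera to tool coordinates, whose origin is the TCP and whose axes are the tool frame's). Camera axes: x right, y down, z forward; pixel columns grow to the right and rows downward; lengths in m; the calibration is good to about 2 mm. A picture is of the moment at which its call begins: read the wrist's pose just before it. camera_info takes no time and is no camera call.
A pose or a line that the arm cannot do raises bot.IKError and nothing moves.
- bot.sign_off(): hands the job in, once; it reports no verdict.
The state is a dict: "t": time; "q": joint angles; "qvel": joint speeds; "effort": joint torques, N m; "ee_pos": TCP position; "tool_rot": TCP orientation; "force": force on the tool from outside, world axes, zero at the start; "wrist_torque": the same for the moment, N m; "width": finger opening in m.
Only numpy, scipy, OpenCV 4.12 (cv2) and the standard library are available. Lean on these libraries where they do the work, as an engineer would, in place of code of your own. Each camera call takes 0.05 s, during which the arm holds its last target.

### The job

With a fingertip on its knurled rim, roll the black locking collar anticlockwise (seen from above) until its white mark has come round to the yellow pointer for the second time, and leave the mark lined up there; only then push the steel tray in under the blue ledge until it is fully home. Do it by touch alone, gripping neither collar nor tray, and leave the loose things lying round the rack where they are.

Things in the scene. Friction and masses are not known exactly. Their poses are not given: they have to be found in the camera images.
- rack: grey steel base plate 260 x 350 x 6 mm fixed on the counter, carrying tray, ledge and collar; its yaw varies. Origin on the counter between collar and tray: plate runs x -50 to +210 mm, y +-175 mm. x points the way the tray goes in, z up. Collar axis at x 0, y -120 mm; tray's middle at y +70 mm
- collar (a joint): turn of the collar in rad about its upright axis: 0 tight with white mark at the pointer, growing anticlockwise from above as it loosens and counting on through whole turns (12.57: mark at the pointer for the second time; stop at 16). Starts at 0.4 to 2.5. Stays where left; about 2.5 N at the rim turns it. It screws a pin up that blocks the tray until about 1.6 turns
- collar_top (a point): centre of the collar's flat top, on its axis, 66 mm above the counter. Black disc 26 mm high (40 to 66 mm above the counter), 93 mm across, 36 upright ridges 2.5 mm proud round the rim. x of this frame turns with it and points to the white mark, a line on top and down the rim. A steel pin 14 mm across stands 6 to 18 mm above the top. Free round the rim: 65 mm to the tray, 60 mm to the ledge
- pointer (a point): outer end of the fixed yellow pointer, a bar 12 mm wide 32 to 38 mm above the counter (lower than the collar), sticking out from under it on the rack's +x side to 70 mm from the axis. Below the collar, apart from it, lie only a bracket within 41 mm of the axis and the tray's flat tongue (up to 20 mm above the counter, its tooth 28 mm)
- ledge (a point): middle of the top front edge of the fixed blue ledge, 72 mm above the counter; ledge 186 mm wide, 160 mm deep towards the rack's +x, underside 62 mm above the counter
- tray (a joint): travel of the stainless tray in m: 0 drawn out and locked (the start), 0.06 fully home against its stop with its front face flush with the ledge's front edge; about 3 N slides it, and it stays where left
- tray_face (a point): middle of the outer (-x) face of the tray's upright front panel, 36 mm above the counter; panel 150 mm wide, 6 mm thick, from 16 to 56 mm above the counter. x points into the tray, the way it slides, y along the panel, z up. Tray 170 mm deep, open on top. Moves with the tray
- cap: loose green cell cap, 36 mm across, 24 mm high, origin at its underside; a bystander in front of the rack
- plug: loose black bakelite connector plug 50 x 34 x 30 mm with two brass pins 18 mm long, origin at its underside; a bystander in front of the rack
- lug: loose tinned lug 61 x 22 x 14 mm, origin at its underside; a bystander beside the collar
- ratchet: loose ratchet handle with orange grip, 172 mm long, 34 mm wide, 22 mm high, origin under its middle; a bystander beside the tray

How it is judged:
On the way, in this order (a step that is already met when the one before it is completed fails the run):
1. the collar has been rolled to two full turns from tight, the tray still drawn out (value of joint collar between 12.166 and 12.966 rad and value of joint tray below 0.005 m), for 0.3 s.
2. the tray is pushed fully home, the collar still at two turns (value of joint collar between 12.166 and 12.966 rad and value of joint tray above 0.057 m), for 0.2 s.
At the end, for the whole second after the job is handed in: The collar rests within 0.4 rad of two full turns from tight (white mark at the yellow pointer, second time), the tray is within 3 mm of its stop, and every loose thing is within 15 mm of where it was (all of step 2 and velocity of joint collar between -0.05 and 0.05 rad/s and velocity of joint tray below 0.005 m/s and distance of each of cap, plug, lug, ratchet from where it was at the start of the episode below 0.015 m); the robot touches nothing.
It fails at once if a loose thing is shifted by more than 15 mm or lifted (distance of any of cap, plug, lug, ratchet from where it was at the start of the episode above 0.015 m).
It fails at once if the collar is taken between the fingers (horizontal distance between the grasp point and collar_top below 0.025 m and z of the grasp point in the frame of collar_top below 0.022 m and contact force between the fingers and anything else above 0.5 N).
It fails at once if the tray's front panel is taken between the fingers (x of the grasp point in the frame of tray_face between 0 and 0.006 m and y of the grasp point in the frame of tray_face between -0.085 and 0.085 m and z of the grasp point in the frame of tray_face below 0.04 m and contact force between the fingers and anything else above 0.5 N).
It also fails if it takes over 72 s, if anything falls off the work surface, if the arm or the gripper's body presses on something with over 40 N, if the wrist force passes 120 N, or if a joint passes its speed limit or range.

## Working session

There is one attempt and no reset: what is moved stays moved. The work goes in short steps, each a Python script; the robot and the scene stay as the last script left them, time stands still between calls to the robot, and variables do not carry over. Pictures are saved under pics/ and viewed, and the job is handed in when it is done.

```bash
ls; mkdir -p pics; python3 - <<'E'
from plant import bot, viewer
import cv2
for n in ("top","side","wrist"):
    cv2.imwrite(f"pics/a_{n}.png",viewer.grab_frame(n)); print(n,viewer.camera_info(n))
print(bot.state())
E
```

```text
pics
top {'fx': 435.81618467551186, 'fy': 435.81618467551186, 'cx': 315.88873319585906, 'cy': 242.2494621984775, 'world_to_cam': array([[-0.01293613, -0.99943273, -0.03109472,  0.07712122],
       [-0.99772097,  0.01496102, -0.06579534,  0.55192452],
       [ 0.06622322,  0.03017271, -0.99734853,  0.94384716],
       [ 0.        ,  0.        ,  0.        ,  1.        ]])}
side {'fx': 469.1214064955936, 'fy': 469.1214064955936, 'cx': 325.86159327243286, 'cy': 249.66407389110142, 'world_to_cam': array([[ 0.82718847, -0.56191329, -0.00356192, -0.43797562],
       [-0.3017857 , -0.43889164, -0.8463448 ,  0.25954957],
       [ 0.47400909,  0.7011616 , -0.5326235 ,  0.51077124],
       [ 0.        ,  0.        ,  0.        ,  1.        ]])}
wrist {'fx': 344.3821938564338, 'fy': 344.3821938564338, 'cx': 326.8855187878106, 'cy': 243.6238802520197, 'tool_from_camera': array([[ 9.99998957e-01, -1.33133071e-03, -5.59426143e-04,
        -6.54330809e-04],
       [ 1.43920277e-03,  9.50642008e-01,  3.10286483e-01,
        -7.96618107e-02],
       [ 1.18720068e-04, -3.10286964e-01,  9.50642933e-01,
        -1.18534132e-01],
       [ 0.00000000e+00,  0.00000000e+00,  0.00000000e+00,
         1.00000000e+00]])}
{'t': 0.15, 'q': array([-1.39630162e+00,  1.81396113e-01,  1.60773530e+00, -4.22384582e-06,
        1.35380150e+00, -2.06317447e-01]), 'qvel': array([ 0.00150581, -0.00351502, -0.00238922,  0.00200298, -0.00059314,
       -0.00059764]), 'effort': array([-1.04167691e-04, -4.45262539e+01, -3.51694858e+01, -3.55654547e-04,
        5.81491564e-03,  5.15860634e-06]), 'ee_pos': array([ 0.21365276, -0.53343259,  0.25559741]), 'tool_rot': array([-2.60092484e+00,  1.76033024e+00,  1.46898846e-03]), 'force': array([ 0.42526694,  0.43932431, -0.52916984]), 'wrist_torque': array([0.00998156, 0.00570093, 0.00484239]), 'width': 0.08591359715211384}
```

View pics/a_top.png

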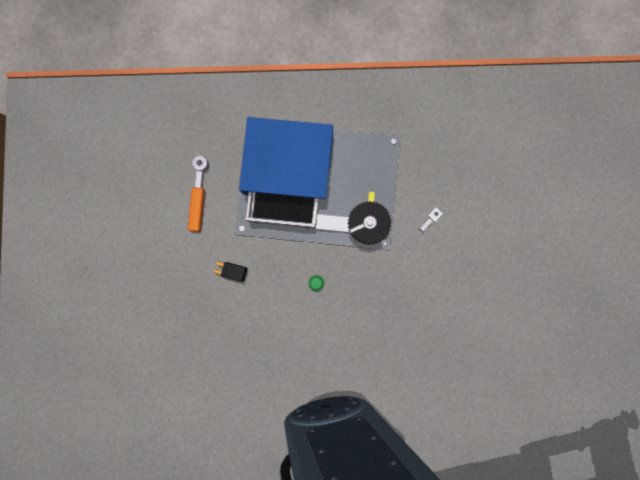

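View pics/a_side.png

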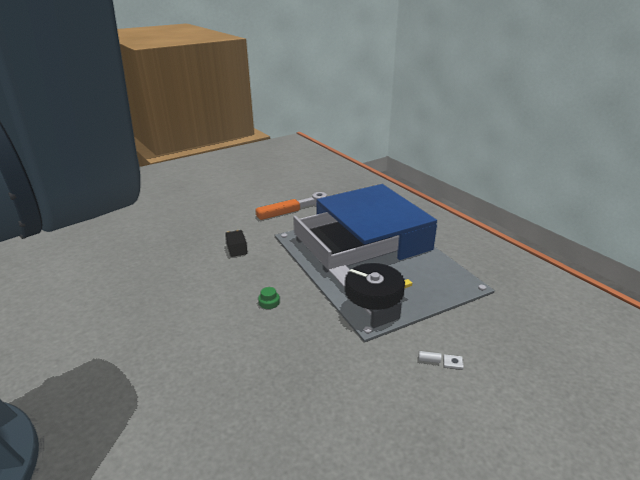

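The top view shows the collar near (369,222) with its mark toward the lower left. The yellow pointer is at (371,196), the ledge at (287,157) and the tray at (283,208). Next I'll measure these.

```bash
cat > h.py <<'E'
import numpy as np, cv2
from plant import bot, viewer
from scipy.spatial.transform import Rotation as R
def ray(uv,z,info):
    T=info["world_to_cam"]; Rm=T[:3,:3]; c=-Rm.T@T[:3,3]
    d=Rm.T@np.array([(uv[0]-info["cx"])/info["fx"],(uv[1]-info["cy"])/info["fy"],1])
    return c+d*(z-c[2])/d[2]
def wristinfo(s):
    i=dict(viewer.camera_info("wrist")); Tt=np.eye(4); Tt[:3,:3]=R.from_rotvec(s["tool_rot"]).as_matrix(); Tt[:3,3]=s["ee_pos"]
    i["world_to_cam"]=np.linalg.inv(Tt@i["tool_from_camera"]); return i
def proj(p,i):
    q=i["world_to_cam"]@np.append(p,1); return np.array([i["fx"]*q[0]/q[2]+i["cx"],i["fy"]*q[1]/q[2]+i["cy"]])
E
python3 - <<'E'
from h import *
for n in ("top","side"):
    im=cv2.imread(f"pics/a_{n}.png"); i=viewer.camera_info(n); hsv=cv2.cvtColor(im,cv2.COLOR_BGR2HSV)
    def big(m): 
        cs,_=cv2.findContours(m,cv2.RETR_EXTERNAL,cv2.CHAIN_APPROX_NONE); return max(cs,key=cv2.contourArea)
    if n=="top":
        c=big(cv2.inRange(hsv,(100,150,100),(125,255,255)))
        q=cv2.approxPolyDP(c,6,True)[:,0]; 
        P=[ray(p,.072,i) for p in q]; print("ledge",q.tolist(),np.round(P,4).tolist(),[round(np.linalg.norm(P[k]-P[k-1]),4) for k in range(len(P))])
    m=cv2.inRange(hsv,(0,0,0),(179,255,60)); 
    x0,y0,x1,y1=(340,195,400,255) if n=="top" else (335,255,415,315)
    mm=np.zeros_like(m); mm[y0:y1,x0:x1]=m[y0:y1,x0:x1]; c=cv2.convexHull(big(mm)); e=cv2.fitEllipse(c)
    print("collar",e, ray(e[0],.066,i),ray(e[0],.053,i))
    c=big(cv2.inRange(hsv,(22,150,120),(35,255,255))); mo=cv2.moments(c); print("ptr",cv2.boundingRect(c),ray((mo['m10']/mo['m00'],mo['m01']/mo['m00']),.038,i))
im=cv2.imread("pics/a_top.png"); cv2.imwrite("pics/b.png",cv2.resize(im[105:265,180:460],None,fx=2.8,fy=2.8,interpolation=cv2.INTER_CUBIC))
E
```

```text
ledge [[248, 118], [240, 189], [325, 197], [332, 126]] [[0.8181, 0.2097, 0.072], [0.6649, 0.2271, 0.072], [0.6445, 0.0474, 0.072], [0.7964, 0.0304, 0.072]] [np.float64(0.1806), np.float64(0.1542), np.float64(0.1809), np.float64(0.1528)]
collar ((369.1354675292969, 222.8036651611328), (41.478614807128906, 42.364322662353516), 14.276327133178711) [ 0.58911716 -0.04445394  0.066     ] [ 0.59053878 -0.04565993  0.053     ]
ptr (369, 193, 5, 9) [ 0.64945812 -0.0519386   0.038     ]
collar ((375.9942626953125, 289.09814453125), (52.47321319580078, 64.25057220458984), 114.28663635253906) [ 0.57554829 -0.0661154   0.066     ] [ 0.58710425 -0.05311384  0.053     ]
ptr (405, 280, 7, 8) [ 0.65306666 -0.05448647  0.038     ]
```

View pics/b.png

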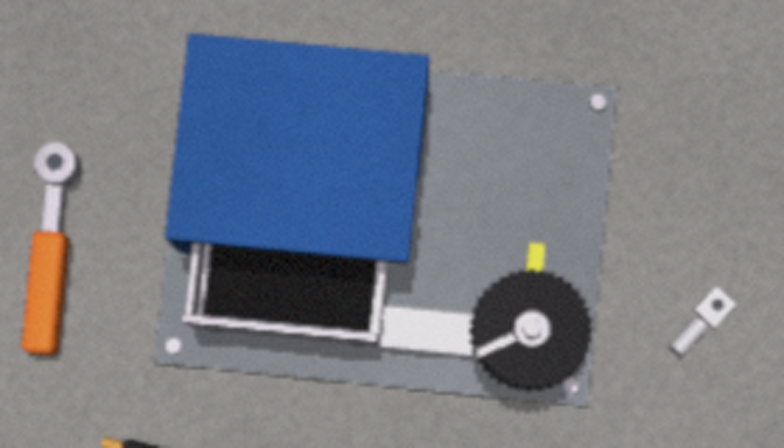

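```bash
cat >> h.py <<'E'
C=np.array([.590,-.045]); YAW=-.113
def ori(phi):
    return R.from_matrix(np.array([[-np.sin(phi),np.cos(phi),0],[np.cos(phi),np.sin(phi),0],[0,0,-1]])).as_rotvec()
def fp(phi,r,z): return np.array([C[0]+r*np.cos(phi),C[1]+r*np.sin(phi),z])
E
python3 - <<'E'
from h import *
for d in range(-360,361,20):
    q=bot.inverse_kinematics(fp(np.radians(d),.058,.071),ori(np.radians(d)))
    print(d,None if q is None else np.round(q,2))
E
```

```text
-360 [-0.25  0.55  1.52  0.    1.07 -1.82]
-340 [-0.22  0.54  1.54 -0.    1.06 -2.14]
-320 [-0.2   0.52  1.57 -0.    1.05 -2.47]
-300 [-0.18  0.49  1.61 -0.    1.04 -2.8 ]
-280 None
-260 [-0.18  0.42  1.71 -0.    1.    2.78]
-240 [-0.2   0.39  1.76 -0.    0.99  2.42]
-220 [-0.23  0.36  1.81 -0.    0.98  2.04]
-200 [-0.27  0.34  1.83 -0.    0.97  1.65]
-180 [-0.31  0.34  1.84  0.    0.97  1.26]
-160 [-0.34  0.35  1.82 -0.    0.97  0.88]
-140 [-0.36  0.37  1.79 -0.    0.98  0.51]
-120 [-0.38  0.4   1.74 -0.    1.    0.15]
-100 [-0.38  0.44  1.69 -0.    1.01 -0.2 ]
-80 [-0.36  0.47  1.64 -0.    1.03 -0.54]
-60 [-0.34  0.51  1.59 -0.    1.05 -0.87]
-40 [-0.31  0.53  1.55 -0.    1.06 -1.19]
-20 [-0.28  0.55  1.53 -0.    1.07 -1.5 ]
0 [-0.25  0.55  1.52 -0.    1.07 -1.82]
20 [-0.22  0.54  1.54 -0.    1.06 -2.14]
40 [-0.2   0.52  1.57 -0.    1.05 -2.47]
60 [-0.18  0.49  1.61 -0.    1.04 -2.8 ]
80 None
100 [-0.18  0.42  1.71 -0.    1.    2.78]
120 [-0.2   0.39  1.76 -0.    0.99  2.42]
140 [-0.23  0.36  1.81 -0.    0.98  2.04]
160 [-0.27  0.34  1.83 -0.    0.97  1.65]
180 [-0.31  0.34  1.84  0.    0.97  1.26]
200 [-0.34  0.35  1.82 -0.    0.97  0.88]
220 [-0.36  0.37  1.79 -0.    0.98  0.51]
240 [-0.38  0.4   1.74 -0.    1.    0.15]
260 [-0.38  0.44  1.69 -0.    1.01 -0.2 ]
280 [-0.36  0.47  1.64 -0.    1.03 -0.54]
300 [-0.34  0.51  1.59 -0.    1.05 -0.87]
320 [-0.31  0.53  1.55 -0.    1.06 -1.19]
340 [-0.28  0.55  1.53 -0.    1.07 -1.5 ]
360 [-0.25  0.55  1.52  0.    1.07 -1.82]
```

```bash
python3 - <<'E'
from h import *
bot.gripper_to(0)
print(bot.state()["t"],bot.state()["width"])
p=np.radians(180)
bot.move_ptp(fp(p,.085,.20),ori(p))
s=bot.state(); im=viewer.grab_frame("wrist"); i=wristinfo(s); print(s["t"],s["ee_pos"],s["force"])
cv2.imwrite("pics/c.png",im); np.save("s_c.npy",i["world_to_cam"])
for w in [(*C,.066),(*fp(p,.085,.175),)]: print(proj(np.array(w),i))
E
```

```text
0.9167 -0.0006704046371798871
2.975 [ 0.50516401 -0.04574543  0.20016121] [ 0.17861163 -0.07826719  0.2523484 ]
[326.5847808  123.04185602]
[326.91634809 309.94670185]
```

View pics/c.png

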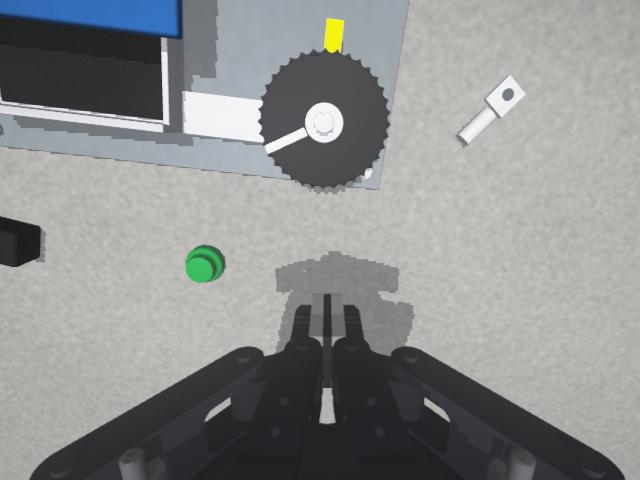

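```bash
cat >> h.py <<'E'
def collar_c(im,i,rough=None):
    rough=np.append(C,.066) if rough is None else rough
    u=proj(rough,i); hsv=cv2.cvtColor(im,cv2.COLOR_BGR2HSV); m=cv2.inRange(hsv,(0,0,0),(179,255,95))
    g=np.zeros_like(m); cv2.circle(g,(int(u[0]),int(u[1])),85,255,-1); m&=g
    cs,_=cv2.findContours(cv2.morphologyEx(m,cv2.MORPH_OPEN,np.ones((5,5))),cv2.RETR_EXTERNAL,cv2.CHAIN_APPROX_NONE)
    h=cv2.convexHull(max(cs,key=cv2.contourArea)); e=cv2.fitEllipse(h); return e,ray(e[0],.066,i)
def mark(im,i,c=None,dump=False):
    c=C if c is None else c
    g=im.min(axis=2).astype(np.float32)
    th=np.radians(np.arange(0,360,1.)); rr=np.arange(.022,.043,.001)
    sc=[]
    for t in th:
        px=np.array([proj(np.array([c[0]+r*np.cos(t),c[1]+r*np.sin(t),.066]),i) for r in rr])
        v=cv2.remap(g,px[:,0].astype(np.float32)[None],px[:,1].astype(np.float32)[None],cv2.INTER_LINEAR)[0]
        sc.append(np.percentile(v,30))
    sc=np.array(sc); w=np.clip(sc-150,0,None)
    if w.sum()==0: return None,sc.max()
    a=np.angle((w*np.exp(1j*th)).sum()); return (a-YAW)%(2*np.pi),sc.max()
E
python3 - <<'E'
from h import *
im=cv2.imread("pics/c.png"); i=dict(viewer.camera_info("wrist")); i["world_to_cam"]=np.load("s_c.npy")
e,c=collar_c(im,i); print(e,c); print(mark(im,i,c[:2]))
hsv=cv2.cvtColor(im,cv2.COLOR_BGR2HSV)
m=cv2.inRange(hsv,(22,150,120),(35,255,255)); r=cv2.minAreaRect(np.argwhere(m)[:,::-1].astype(np.float32)); b=cv2.boxPoints(r); print(b)
P=np.array([ray(x,.038,i)[:2] for x in b]);print(P, np.linalg.norm(P-c[:2],axis=1)); 
d=(P[np.argsort(P[:,0])[-2:]].mean(0)-c[:2]); print(d,np.linalg.norm(d),np.arctan2(d[1],d[0]))
# plate corner bottom right & tray panel
for n,u,z in [("tray front right top",(162,131),.056),("right plate front corner",(379,189),.006),("ledge right front",(182,38),.072)]: print(n,ray(u,z,i))
E
```

```text
((324.018310546875, 118.58432006835938), (128.71861267089844, 137.10096740722656), 175.8177947998047) [ 0.59290818 -0.04323594  0.066     ]
(np.float64(2.1591109261419685), np.float32(245.0))
[[324.04144   51.503456]
 [326.80005   18.400007]
 [342.85522   19.737938]
 [340.09662   52.841385]]
[[ 0.63960204 -0.04326392]
 [ 0.66041708 -0.04531286]
 [ 0.65957229 -0.05666913]
 [ 0.63871222 -0.05491939]] [0.04669387 0.06754084 0.06800407 0.04727064]
[ 0.06708651 -0.00775505] 0.06753325206635787 -0.115086978747009
tray front right top [0.58503335 0.07434059 0.056     ]
right plate front corner [ 0.53464236 -0.09243492  0.006     ]
ledge right front [0.64070427 0.04605778 0.072     ]
```

```bash
cat >> h.py <<'E'
C=np.array([.5915,-.044]); ZT=.071
def fr(phi):
    f=bot.state()["force"]; return f[0]*np.cos(phi)+f[1]*np.sin(phi), -f[0]*np.sin(phi)+f[1]*np.cos(phi), f[2]
E
python3 - <<'E'
from h import *
p=np.radians(112)
bot.move_ptp(fp(p,.080,.13),ori(p)); print(bot.state()["t"])
bot.line_to(fp(p,.080,ZT),max_speed=.15); f0=fr(p); print(bot.state()["t"],f0,bot.state()["ee_pos"])
r=.080
bot.line_to(fp(p,.066,ZT),max_speed=.08); r=.066
print(bot.state()["t"],fr(p))
while r>.048:
    f=fr(p)
    if f[0]-f0[0]>4: break
    r-=.001; bot.line_to(fp(p,r,ZT),max_speed=.05)
    print(round(r,4),np.round(fr(p),2),round(bot.state()["t"],2))
print(bot.state()["ee_pos"]-fp(p,r,ZT))
cv2.imwrite("pics/d.png",viewer.grab_frame("wrist"))
E
```

```text
4.25
4.7917 (np.float64(0.20888714699292987), np.float64(-0.4178750229174606), np.float64(-0.2519043314142021)) [0.56172102 0.02999545 0.07129041]
5.1167 (np.float64(0.3972189450169241), np.float64(0.9251172829823581), np.float64(-0.6585221249877141))
0.065 [-0.51  0.24  0.57] 5.37
0.064 [ 0.37 -0.29 -0.17] 5.62
0.063 [-0.03 -0.3   0.04] 5.87
0.062 [-0.43  0.66  0.72] 6.12
0.061 [ 0.53 -1.11 -0.29] 6.37
0.06 [-0.61  0.31  1.19] 6.62
0.059 [ 0.15  0.43 -0.45] 6.87
0.058 [ 1.    0.28 -1.  ] 7.12
0.057 [4.74 0.06 1.85] 7.37
[-0.00033588  0.00062695 -0.00011577]
```

View pics/d.png

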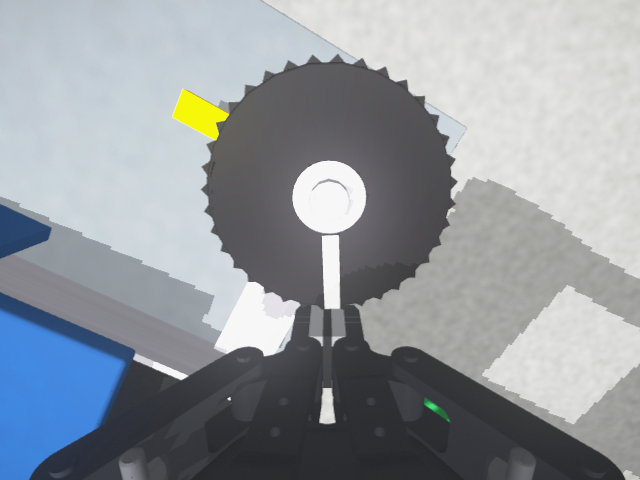

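Contact came at r≈57.5 mm with about 5 N. In the wrist image the fingertip is on the rim and the mark points at it. I'll roll a short way and check.

```bash
cat >> h.py <<'E'
def roll(d0,d1,r,step=12,Ft=12,v=.06,rmin=.052,log=True):
    n=max(1,int(np.ceil(abs(d1-d0)/step)))
    for d in np.linspace(d0,d1,n+1)[1:]:
        p=np.radians(d); bot.line_to(fp(p,r,ZT),ori(p),max_speed=v)
        f=fr(p)
        if log: print(int(d),round(r,4),np.round(f,1),round(bot.state()["t"],2))
        if max(abs(np.array(f)))>60: print("HIGH"); break
        r=float(np.clip(r-np.clip((Ft-f[0])*.0001,-.001,.0006),rmin,.06))
    return r
def look(name=None):
    s=bot.state(); im=viewer.grab_frame("wrist"); i=wristinfo(s)
    if name: cv2.imwrite(f"pics/{name}.png",im)
    return mark(im,i),s["t"]
E
python3 - <<'E'
from h import *
print(look())
p=np.radians(112); r=.0558
bot.line_to(fp(p,r,ZT),max_speed=.05); print(fr(p))
r=roll(112,160,r); print(r,look("e"))
E
```

```text
((np.float64(2.109515307853763), np.float32(247.0)), 7.4167)
(np.float64(9.087119317670592), np.float64(0.1079640928616219), np.float64(2.96979762365647))
124 0.0558 [ 8.5 -0.   3.9] 8.07
136 0.0554 [9.8 0.7 5.1] 8.43
148 0.0552 [10.4  0.1  6.5] 8.79
160 0.0551 [10.2 -0.4  6.8] 9.15
0.054887146054547496 ((np.float64(2.93511001131763), np.float32(243.0)), 9.15)
```

View pics/e.png

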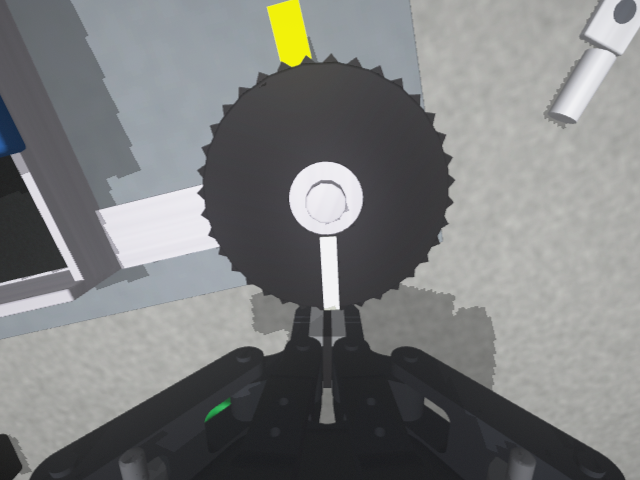

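```bash
python3 - <<'E'
from h import *
r=.0549
for a,b in [(160,232),(232,304),(304,376)]:
    r=roll(a,b,r,v=.07); print(r,look("f%d"%b))
E
```

```text
172 0.0549 [10.9  0.   5.7] 9.56
184 0.0548 [ 9.7 -0.4  5.4] 9.92
196 0.0546 [10.1  0.6  4.3] 10.28
208 0.0544 [10.8  0.8  2.9] 10.63
220 0.0543 [11.1  0.7  1.8] 10.99
232 0.0542 [ 9.8  0.6 -1. ] 11.35
0.053937200586721835 ((np.float64(4.18104176088614), np.float32(242.0)), 11.35)
244 0.0539 [ 9.7  0.5 -2.4] 11.76
256 0.0537 [ 9.5 -0.8 -3. ] 12.12
268 0.0535 [ 9.2 -0.1 -4.5] 12.47
280 0.0532 [ 8.6  0.6 -4.1] 12.83
292 0.0528 [ 8.6 -0.9 -4.1] 13.19
304 0.0525 [ 8.   0.3 -4.9] 13.55
0.05210465436279902 ((np.float64(5.43634773057875), np.float32(224.0)), 13.55)
316 0.0521 [ 9.5  0.6 -5.4] 13.96
328 0.052 [10.  1. -6.] 14.32
340 0.052 [10.2  0.3 -6.7] 14.68
352 0.052 [11.8 -0.2 -7.2] 15.03
364 0.052 [12.4  0.3 -6.3] 15.39
376 0.052 [13.4 -0.2 -7.9] 15.75
0.05218290073733549 ((np.float64(0.40507687238124324), np.float32(239.0)), 15.75)
```

View pics/f376.png

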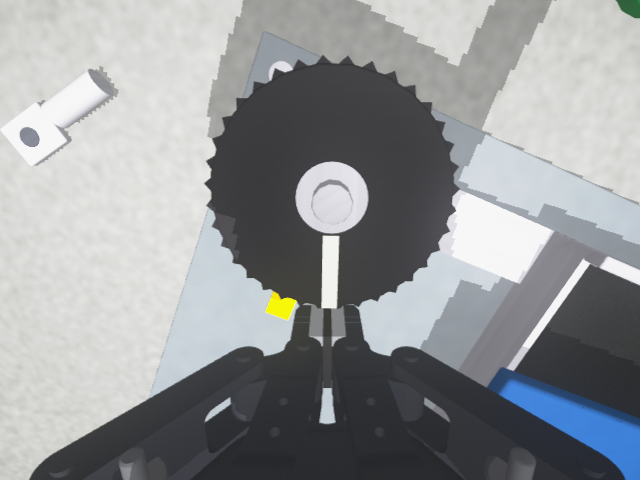

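```bash
python3 - <<'E'
from h import *
r=roll(376,412,.0522,v=.07); print(r,look())
p=np.radians(412)
bot.line_to(fp(p,.066,ZT),max_speed=.1); bot.line_to(fp(p,.066,.13),max_speed=.2)
print(look())
p=np.radians(112); bot.move_ptp(fp(p,.075,.13),ori(p)); print(bot.state()["t"],bot.state()["q"][5])
print(look("g"))
bot.line_to(fp(p,.075,ZT),max_speed=.15); bot.line_to(fp(p,.059,ZT),max_speed=.08); bot.line_to(fp(p,.0555,ZT),max_speed=.05); print(fr(p),bot.state()["t"],look())
E
```

```text
388 0.0522 [14.2  0.8 -7.2] 16.16
400 0.0524 [15.2  0.5 -5. ] 16.52
412 0.0527 [15.6  1.4 -2.7] 16.88
0.053095533971131675 ((np.float64(1.0429541318899684), np.float32(242.0)), 16.875)
((np.float64(1.040780436954502), np.float32(238.0)), 17.65)
22.025 2.59235601414052
((np.float64(1.042597662393339), np.float32(247.0)), 22.025)
(np.float64(12.107436100167863), np.float64(-0.856123337851741), np.float64(7.198008855811265)) 23.2167 ((np.float64(1.0490801251868564), np.float32(247.0)), 23.2167)
```

```bash
python3 - <<'E'
from h import *
r=.0555
for a,b in [(112,184),(184,256),(256,328),(328,400)]:
    r=roll(a,b,r,v=.07,log=False); print(b,r,fr(np.radians(b)),look("h%d"%b))
E
```

```text
184 0.05468212980528345 (np.float64(10.75229781116872), np.float64(1.3400986243414117), np.float64(5.691928126347987)) ((np.float64(2.2985544822886936), np.float32(243.0)), 25.4167)
256 0.05343235486777199 (np.float64(7.681934245923369), np.float64(0.4033583824580904), np.float64(-3.827967624259819)) ((np.float64(3.5231189461529997), np.float32(247.0)), 27.6167)
328 0.052 (np.float64(9.990340864936037), np.float64(1.0324888062830953), np.float64(-5.978488516936281)) ((np.float64(4.732503629827514), np.float32(208.71875)), 29.8167)
400 0.05267300926760472 (np.float64(15.066173764323436), np.float64(0.008253151319733476), np.float64(-7.118539591437327)) ((np.float64(6.003506182203869), np.float32(247.0)), 32.0167)
```

View pics/h400.png

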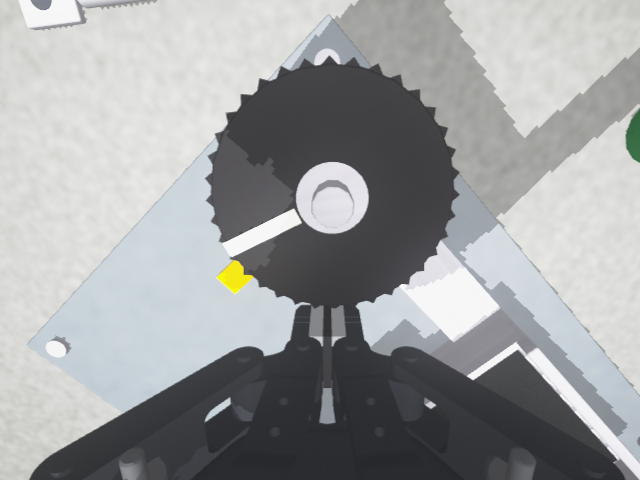

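```bash
python3 - <<'E'
from h import *
r=roll(400,416,.0527,step=8); print(look("i"))
E
```

```text
408 0.0527 [14.  -0.7 -5.4] 32.36
416 0.0529 [15.6  0.6 -4.8] 32.65
((np.float64(0.014561809445356219), np.float32(247.0)), 32.65)
```

View pics/i.png

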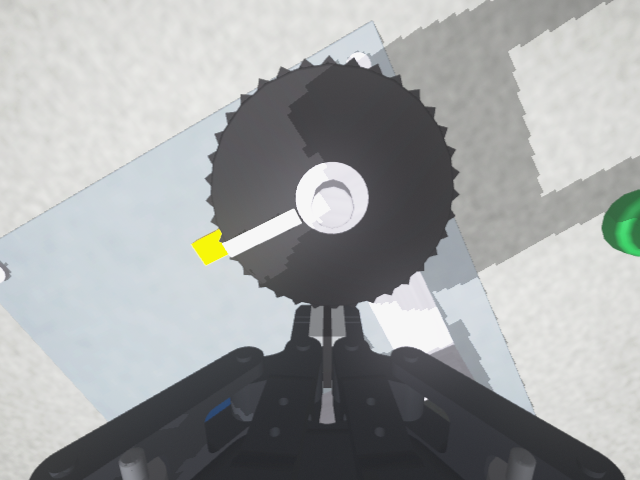

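The mark is in line with the pointer (0.015 rad off). That makes two turns, and the count agrees with the finger travel. Now the tray.

```bash
python3 - <<'E'
from h import *
bot.hold(.3)
p=np.radians(416)
bot.line_to(fp(p,.066,ZT),max_speed=.1); bot.line_to(fp(p,.066,.14),max_speed=.2)
print(look())
ex=np.array([np.cos(YAW),np.sin(YAW)]); ey=np.array([-np.sin(YAW),np.cos(YAW)])
T=lambda x,z: np.append(C+x*ex+.19*ey,z)
o=ori(np.pi+YAW)
bot.move_ptp(T(-.065,.14),o); s=bot.state(); im=viewer.grab_frame("wrist"); cv2.imwrite("pics/j.png",im); i=wristinfo(s); print(s["t"],s["ee_pos"])
print(proj(T(-.018,.056),i),proj(T(.042,.072),i))
E
```

```text
((np.float64(0.009035246506276906), np.float32(247.0)), 33.775)
37.525 [0.54836052 0.15208735 0.13997756]
[327.99911651 189.08474313] [328.06483416  71.86679726]
```

View pics/j.png

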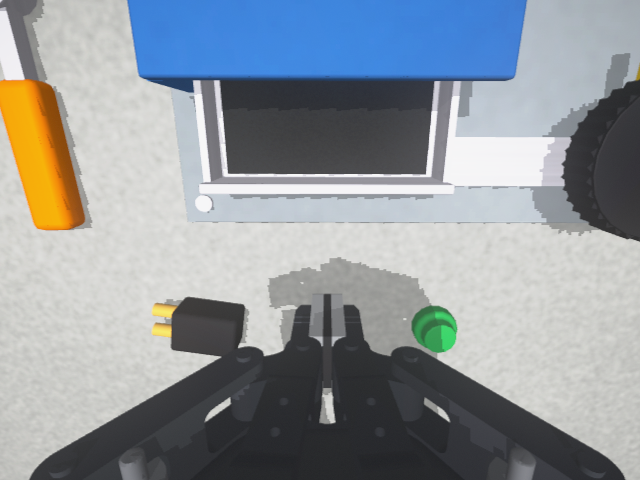

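The panel front is at row 190 and centred at col 327. The ledge edge is at row 78. The cap and plug are clear of the fingers.

```bash
python3 - <<'E'
from h import *
ex=np.array([np.cos(YAW),np.sin(YAW)]); ey=np.array([-np.sin(YAW),np.cos(YAW)])
T=lambda x,z: np.append(C+x*ex+.19*ey,z)
F=lambda: float(-bot.state()["force"][:2]@ex)
bot.line_to(T(-.060,.057),max_speed=.15); print(F(),bot.state()["t"])
bot.line_to(T(-.035,.057),max_speed=.08); print(F())
x=-.035
while x<.045:
    x+=.006 if x<.015 else .002
    bot.line_to(T(x,.057),max_speed=.05); f=F(); print(round(x,3),round(f,1),round(float((bot.state()["ee_pos"][:2]-C)@ex),4))
    if f>18: break
print(bot.state()["t"],bot.state()["force"]); cv2.imwrite("pics/k.png",viewer.grab_frame("wrist"))
E
```

```text
-0.45798237144727894 38.2833
-0.49852204986619514
-0.029 -0.0 -0.0291
-0.023 0.5 -0.0228
-0.017 -0.1 -0.0166
-0.011 0.6 -0.0105
-0.005 0.0 -0.0045
0.001 -0.2 0.0015
0.007 -0.0 0.0075
0.013 -0.2 0.0134
0.019 0.4 0.0195
0.021 1.8 0.0209
0.023 2.5 0.023
0.025 1.4 0.0251
0.027 1.1 0.0272
0.029 7.8 0.0274
0.031 13.6 0.0274
0.033 22.3 0.0273
42.9 [-22.35865754   0.48323681  10.0432662 ]
```

View pics/k.png

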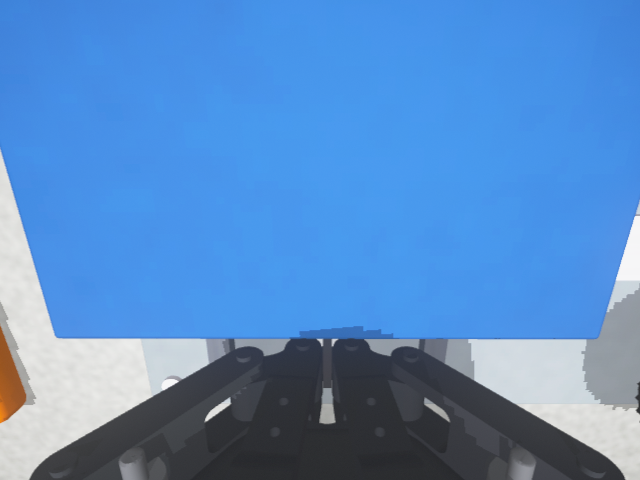

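```bash
python3 - <<'E'
from h import *
ex=np.array([np.cos(YAW),np.sin(YAW)]); ey=np.array([-np.sin(YAW),np.cos(YAW)])
T=lambda x,z: np.append(C+x*ex+.19*ey,z)
bot.line_to(T(-.01,.057),max_speed=.1); bot.line_to(T(-.04,.14),max_speed=.15)
cv2.imwrite("pics/l.png",viewer.grab_frame("wrist"))
s=viewer.grab_frame("side"); cv2.imwrite("pics/ls.png",cv2.resize(s[170:350,250:520],None,fx=2.9,fy=2.9)); print(bot.state()["t"])
E
```

```text
44.375
```

View pics/l.png

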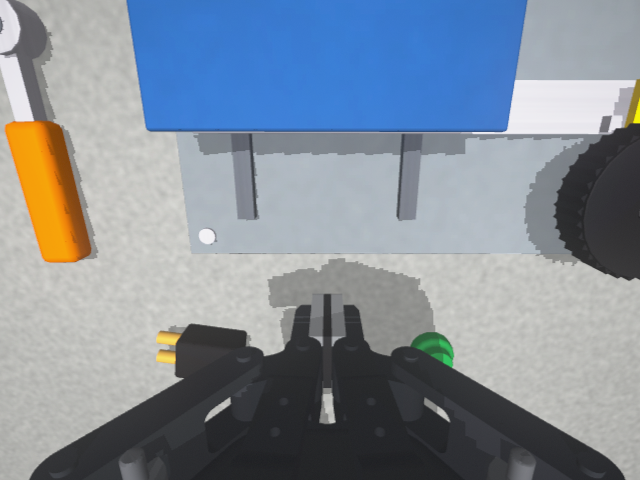

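View pics/ls.png

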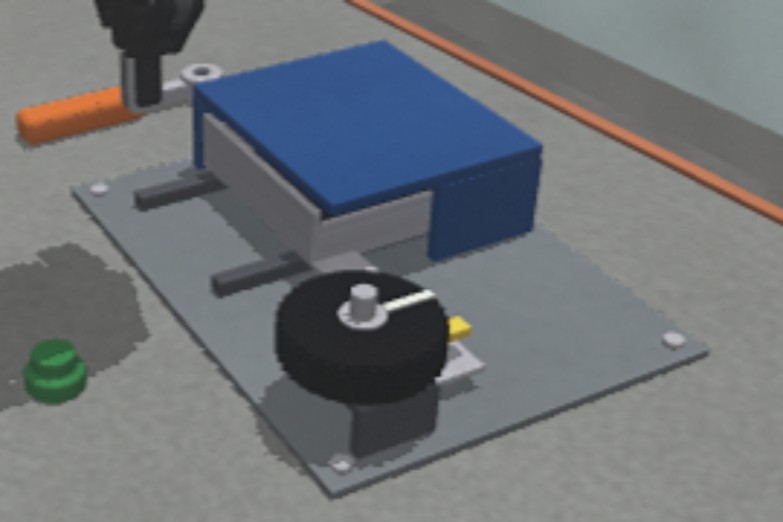

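Side view: the mark is on the pointer and the panel looks flush. However, the upright finger could have stopped against the ledge instead of the tray stop. I'll push again with the tip tilted forward, which can only touch the tray.

```bash
python3 - <<'E'
from h import *
ex=np.array([np.cos(YAW),np.sin(YAW)]); ey=np.array([-np.sin(YAW),np.cos(YAW)])
a=np.radians(15); e3=np.append(ex,0); zt=np.sin(a)*e3+np.cos(a)*np.array([0,0,-1]); yt=-np.cos(a)*e3+np.sin(a)*np.array([0,0,-1])
xt=np.cross(yt,zt); o=R.from_matrix(np.c_[xt,yt,zt]).as_rotvec()
P=lambda x,z: np.append(C+x*ex+.19*ey,z)-.025*zt   # tip at (x,z)
F=lambda: float(-bot.state()["force"][:2]@ex)
bot.move_ptp(P(-.03,.12),o); bot.line_to(P(-.03,.036),max_speed=.15); bot.line_to(P(.018,.036),max_speed=.1); print(F(),bot.state()["t"])
x=.018
while x<.045:
    x+=.002
    bot.line_to(P(x,.036),max_speed=.05); f=F(); tip=bot.state()["ee_pos"]+.025*zt; print(round(x,3),round(f,1),round(float((tip[:2]-C)@ex),4))
    if f>15: break
print(bot.state()["t"])
cv2.imwrite("pics/m.png",viewer.grab_frame("side"))
bot.line_to(P(-.02,.036),max_speed=.12); bot.line_to(P(-.05,.15),max_speed=.2)
s=bot.state(); print(s["t"],s["force"],s["qvel"])
cv2.imwrite("pics/n.png",viewer.grab_frame("top"))
x=viewer.grab_frame("side"); cv2.imwrite("pics/ns.png",cv2.resize(x[170:350,250:520],None,fx=2.9,fy=2.9))
E
```

```text
0.18676371193544933 46.1083
0.02 0.1 0.0196
0.022 -0.2 0.0221
0.024 -0.2 0.0242
0.026 -0.2 0.0262
0.028 -0.4 0.0282
0.03 1.0 0.0297
0.032 8.9 0.0301
0.034 16.3 0.0303
48.1083
49.5 [-1.55864813  0.21215078  0.97517472] [-2.17750542e-03  2.39089424e-02  1.49205647e-02 -1.63003345e-03
  3.31142620e-03 -2.98348895e-05]
```

View pics/ns.png

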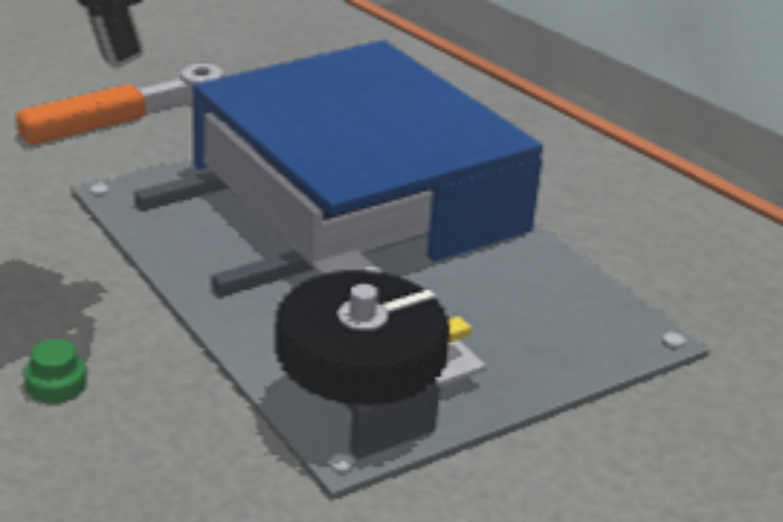

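View pics/n.png

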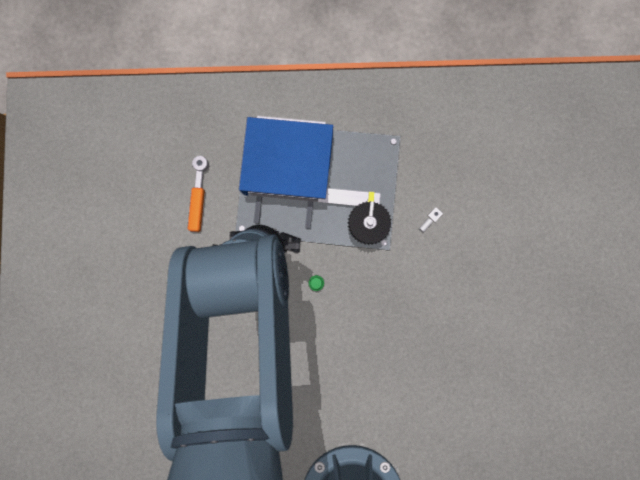

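```bash
python3 - <<'E'
from h import *
bot.hold(.5); print(bot.state()["force"],bot.state()["t"]); bot.sign_off()
E
```

```text
[0.28059242 0.68270828 0.66199076] 50.1
the job is handed in; nothing more can be done
```

I rolled the collar to its second alignment with the pointer, pushed the tray fully home, and handed the job in at 50.1 s.

- **Collar:** I used the closed fingertip on the rim in two strokes of about 300° each, pressing with 8–16 N. It went from 2.11 rad to about 12.57 rad. After I lifted off, the wrist camera put the mark 0.01 rad from the pointer, at the end of the second turn. The finger's total travel agrees with the count.
- **Tray:** I pushed the front panel with the fingertip until it met a hard stop at 22 N. That upright push could have stopped against the ledge instead. I repeated it with the tip tilted forward so it touched only the tray, and it stopped just as firmly at 16 N. The panel looks flush with the ledge in the side view.
- **Last pictures:** the mark is on the pointer. The cap, lug and ratchet look unmoved, and the robot is clear with a wrist force of about 1 N.
- **Not fully checked:** the arm hid the plug in the final top view. It looked undisturbed in the wrist view before the tilted push, and nothing came near it after that. I found no failed checks, only 2–3 mm differences between the position measurements.

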